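# Snap the retaining cap onto the carousel spindle

## Task

A small white portion cup has been parked upside down over the spindle stud of the condiment carousel: lift it off and stand it, still upside down, on the counter clear of the carousel. Then fetch the black flanged cap, push it straight down over the stud until it clicks past the spring catches, and keep pressing firmly so that it squeezes the rubber washer under it; finish while still holding the cap pressed down like that, without letting go. Leave the tape roll and the tin where they stand.

Things in the scene. Friction and masses are not known exactly. Their poses are not given: they have to be found in the camera images.
- carousel: low round condiment carousel fixed to the counter: flat wooden deck with a thin steel band round its edge, 160 mm across; origin at its centre on the counter, z up. Deck top at 14 mm above the counter. A steel spindle stud stands upright at its centre.
- stud_base (a point): point on the stud's axis at the height of the deck top (14 mm above the counter), z up. The cap's underside is 6 mm above it when clicked home, 3 to 5 mm when pressed so that the washer is squeezed
- stud_tip (a point): centre of the stud's tip, 28 mm above the deck top. The stud is 18 mm in diameter up to 20 mm above the deck, then tapers to 9 mm at the tip. Four spring-loaded steel balls stick out of its sides by 3 mm, centred 15 mm above the deck; pushing the cap over them takes about 7 to 12 N, then the force drops away and the balls pull the cap down (the click).
- washer (a joint): springy rubber washer round the foot of the stud (50 mm across, top 6 mm above the deck when free): how far it is pressed down, in m, 0 free to 0.003 fully squeezed, stiffness 4 N per mm (12 N fully squeezed). The cap's underside reaches it just as the cap has clicked home.
- dip_cup: small white portion cup that stands upside down over the stud, on three rubber pads 1.5 mm high on the deck (centre up to 6 mm off the stud's axis); 47 mm tall, 76 mm across the mouth (now below), tapering to 52 mm across its flat foot (now on top), hollow. Origin at the centre of its foot, so now at its top, 47 mm above what it stands on; its own z axis points down.
- cap: loose black snap cap standing upright on the counter, mouth down, 60 g: a 54 mm flange 8 mm high at the bottom, above it a ribbed crown 36 mm across up to 41 mm height, to grip by. Origin at the centre of its underside (4 small feet), z up. Blind bore 28 mm wide, 30 mm deep, with an inner lip 20 mm wide (1 to 5 mm above the underside) that clears the stud by 1 mm and snaps under its balls.
- tape_roll: bystander: roll of brown parcel tape lying flat, 92 mm across, 48 mm tall; origin at the centre of its underside
- sauce_bottle: sauce squeeze bottle that stands fixed at the side, 62 mm across, 206 mm tall; origin at the centre of its underside
- tea_tin: bystander: green lidded tin standing upright, 71 x 88 mm and 111 mm tall; origin at the centre of its underside
Things that resemble listed ones, but are neither listed nor needed, are in the scene too. There is more than one size of the cap; the job needs the middle-sized.

How it is judged:
By the outcome, as a careful person would: the job done as asked, in the order asked, and still so for the second after the job is handed in, while the arm keeps its last pose, push and grip.
It also fails if it takes over 61 s, if anything falls off the work surface, if the arm or the gripper's body presses on something with over 40 N, if the wrist force passes 120 N, or if a joint passes its speed limit or range.

## Robot

A 6-joint arm with a two-finger parallel gripper is mounted at the origin on a cart in front of the work surface, level with it; the furniture and walls round the work are solid. World frame = base frame: x ahead of the robot, y to its left, z up, the work surface at z = 0. Lengths are in m, angles in rad, forces in N, time in s.
With the tool pointing down it reaches from about 0.275 to 0.875 m from the base axis. Payload 12.5 kg.
Tool frame: the origin (TCP) lies at the very end of the fingers, on their centre line; the grasp point (between the pads) lies 19 mm behind it; x points along the fingers, y is the direction in which the jaws open and shut, and the axes are right-handed (so a half turn about x gives the same grasp; the last joint's range is limited). The gripper opens to 85 mm and grips with 20 to 120 N. Pads are 22 mm wide; open, the fingers measure 114 mm over their backs; the gripper's body (76 mm by 85 mm) begins 54 mm behind the grasp point. The pads swing forward as they close: fully open they stand 13 mm farther back than shut.
Start: joints at [-0.085, 0.351, 1.652, -0, 1.139, -0.085], TCP at [0.55, 0, 0.231] pointing down, gripper open.
Joint ranges: [-2.75, 2.75], [-0.79, 2.1], [0.01, 2.65], [-1.57, 4.71], [0.07, 3.14], [-2.87, 2.87]. Speed limits (rad/s): [2.22, 2.22, 2.79, 3.14, 3.14, 3.14].

## Interface

Orientations are given as a 3x3 rotation matrix whose columns are the frame's x, y, z axes.
In Python, from bench import manip gives the robot as it stands. Calls block until the motion is done:
- manip.move_ptp(position, orientation): joint-space move of the TCP to a pose.
- manip.move_l(position, attitude=None, max_speed=0.15): straight line of the TCP; attitude=None keeps the orientation; max_speed is the mean speed in m/s.
- manip.move_j(angles): joint-space move.
- manip.set_gripper(opening, effort=None): opening from 0.0 (shut) to 1.0 (fully open); effort is the grip in N (None keeps the last); returns when the fingers have stopped.
- manip.dwell(seconds).
- manip.inverse_kinematics(position, orientation): joint angles nearest the present ones, or None.
- manip.grab_frame(name): name is "scene" or "side" or "wrist"; returns (picture, depth): 384x512x3 uint8, red, green, blue; 384x512 float32, m along the optical axis (not along the pixel's ray), 0 where there is no reading.
- manip.get_calibration(name): a dict with "camera_matrix" (3x3 intrinsics, pixels), "R" (3x3) and "t" (3): a world point X has camera coordinates R X + t. Camera axes: x right, y down, z forward; pixel columns grow to the right and rows downward; lengths in m; the calibration is good to about 2 mm. A picture is of the moment at which its call begins: read the wrist's pose just before it. get_calibration takes no time and is no camera call; for the wrist camera it gives the pose at the moment of the call.
A pose or a line that the arm cannot do raises manip.Unreachable and nothing moves.
- manip.sign_off(): hands the job in, once; it reports no verdict.
Trained networks look in the newest picture that a camera, given by its name, has taken for a name from the list of things; names that differ only in an ending like _2 or _b are one class to them, and where a whole thing is asked for, a point or a joint stands for the part that bears it (a point fixed in the world has none). Each returns a list of dicts, best first, with "confidence" (0 to 1); they miss things now and then, are a little off and sometimes report something else, mostly with a low value. They report only what shows in the picture. A call takes as long as a camera call. They do not tell look-alikes from the thing itself.
- manip.look_for(camera, name): "at" ([x, y, z] in m, in world coordinates, good to about 4 mm: the middle of the surface that is visible of it).
Readings, each from a call of its own:
- manip.current_time(): time.
- manip.current_qpos(): joint angles.
- manip.current_joint_vel(): joint speeds.
- manip.current_joint_torque(): joint torques, N m.
- manip.current_ee_pos(): TCP position.
- manip.current_tcp_rot(): TCP orientation.
- manip.current_force(): force on the tool from outside, world axes, zero at the start.
- manip.current_ft_torque(): the same for the moment, N m.
- manip.current_grip_width(): opening from 0.0 (shut) to 1.0 (fully open).
Only numpy, scipy, OpenCV 4.12 (cv2) and the standard library are available. Lean on these libraries where they do the work, as an engineer would, in place of code of your own. Each camera call takes 0.05 s, during which the arm holds its last target.

## Working session

There is one attempt and no reset: what is moved stays moved. The work goes in short steps, each a Python script; the robot and the scene stay as the last script left them, time stands still between calls to the robot, and variables do not carry over. Pictures are saved under pics/ and viewed, and the job is handed in when it is done.

```bash
ls; mkdir -p pics; python3 - <<'E'
from bench import manip
import cv2
for c in ["scene","side","wrist"]:
    p,d=manip.grab_frame(c); cv2.imwrite(f"pics/{c}0.png",p[:,:,::-1])
    for n in ["carousel","dip_cup","cap","tape_roll","tea_tin","sauce_bottle","stud_tip"]:
        try:
            for r in manip.look_for(c,n): print(c,n,[round(float(v),3) for v in r["at"]],round(r["confidence"],2))
        except Exception as e: print(c,n,repr(e))
print(manip.current_time(), manip.current_tcp_rot())
E
```

```text
pics
scene carousel [0.45, 0.185, 0.009] 0.82
scene dip_cup [0.459, 0.177, 0.047] 0.78
scene cap [0.373, -0.075, 0.03] 0.85
scene cap [0.495, -0.115, 0.023] 0.44
scene tape_roll [0.471, -0.266, 0.026] 0.6
scene tea_tin [0.652, -0.222, 0.065] 0.64
scene sauce_bottle [0.577, 0.452, 0.109] 0.86
scene stud_tip [0.448, 0.187, 0.014] 0.57
side carousel [0.436, 0.129, 0.012] 0.91
side carousel [0.58, 0.418, 0.097] 0.58
side dip_cup [0.457, 0.13, 0.041] 0.9
side cap [0.363, -0.113, 0.03] 0.79
side cap [0.509, -0.032, 0.018] 0.7
side cap [0.483, -0.139, 0.018] 0.68
side tape_roll [0.47, -0.284, 0.03] 0.92
side tea_tin [0.634, -0.284, 0.079] 0.75
side sauce_bottle [0.582, 0.42, 0.095] 0.95
side stud_tip [0.439, 0.13, 0.013] 0.68
wrist carousel [0.47, 0.123, 0.012] 0.9
wrist dip_cup [0.469, 0.134, 0.045] 0.89
wrist cap [0.497, -0.12, 0.031] 0.89
wrist cap [0.513, -0.021, 0.026] 0.79
wrist cap [0.38, -0.079, 0.045] 0.75
wrist tape_roll [0.459, -0.24, 0.008] 0.82
wrist tea_tin [0.646, -0.215, 0.027] 0.9
wrist stud_tip [0.465, 0.118, 0.014] 0.97
1.2 [[-1.09931277e-05  1.00000000e+00  1.22078277e-05]
 [ 1.98062295e-05  1.22080454e-05 -1.00000000e+00]
 [-1.00000000e+00 -1.09928859e-05 -1.98063637e-05]]
```

View pics/scene0.png

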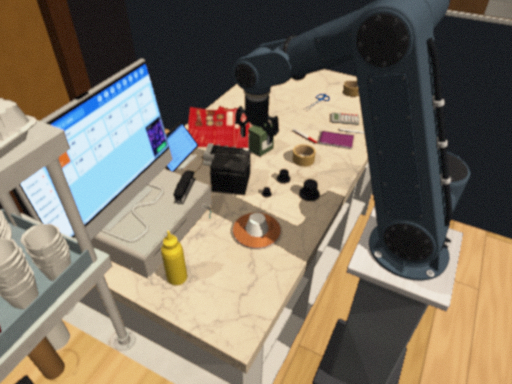

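View pics/side0.png

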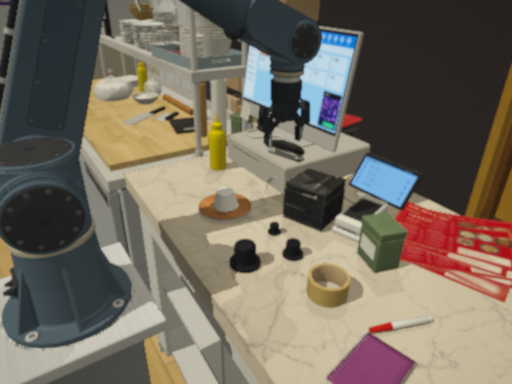

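View pics/wrist0.png

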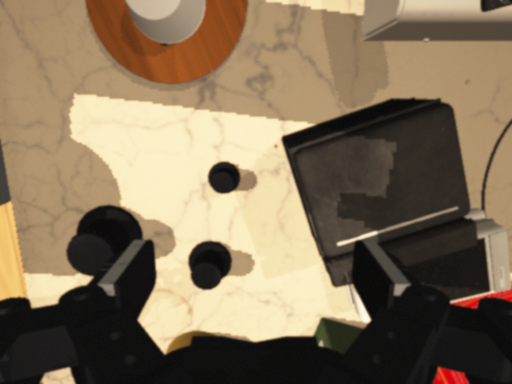

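The wrist picture shows three caps, small at (224,177), middle at (210,265) and large at (100,240), with the carousel and cup at top left. The networks' carousel positions disagree by 5 cm between cameras, so I'll measure it from depth.

```bash
cat > h.py <<'E'
import numpy as np, cv2
from bench import manip
def cloud(c, save=None):
    k=manip.get_calibration(c); p,d=manip.grab_frame(c)
    K,R,t=[np.array(k[n],float) for n in("camera_matrix","R","t")]
    v,u=np.mgrid[0:d.shape[0],0:d.shape[1]]
    X=np.stack([(u-K[0,2])/K[0,0]*d,(v-K[1,2])/K[1,1]*d,d],-1)
    W=(X-t)@R
    W[d==0]=np.nan
    if save: cv2.imwrite(save,p[:,:,::-1]); 
    return p,W
def circ(W,x,y,r,z0,z1):
    m=(np.hypot(W[...,0]-x,W[...,1]-y)<r)&(W[...,2]>z0)&(W[...,2]<z1)
    q=W[m]
    if len(q)<5: return None
    (cx,cy),rr=cv2.minEnclosingCircle(q[:,:2].astype(np.float32))
    return len(q),np.round([cx,cy,rr,np.median(q[:,2])],4),np.round(np.median(q[:,:2],0),4)
E
python3 - <<'E'
from h import *
for c in ["wrist","side","scene"]:
    p,W=cloud(c); np.save(f"{c}W.npy",W)
    print(c,"table z", np.nanmedian(W[(abs(W[...,0]-.45)<.05)&(abs(W[...,1]+.0)<.04)&(abs(W[...,2])<.03)][:,2]))
    for n,x,y,r in [("mid",.497,-.12,.045),("small",.51,-.025,.04),("big",.373,-.09,.06)]:
        for z0,z1 in[(.005,.015),(.02,.035),(.035,.045),(.045,.08)]:
            print(c,n,z0,z1,circ(W,x,y,r,z0,z1))
    for z0,z1 in[(.01,.02),(.03,.05),(.055,.07)]: print(c,"car",z0,circ(W,.46,.14,.11,z0,z1))
E
```

```text
wrist table z -0.0005307207044935271
wrist mid 0.005 0.015 (590, array([ 0.4952, -0.1296,  0.027 ,  0.0079]), array([ 0.5008, -0.1161]))
wrist mid 0.02 0.035 (200, array([ 0.4955, -0.129 ,  0.0186,  0.0276]), array([ 0.4997, -0.1142]))
wrist mid 0.035 0.045 (745, array([ 0.4955, -0.129 ,  0.0187,  0.0405]), array([ 0.4959, -0.1274]))
wrist mid 0.045 0.08 None
wrist small 0.005 0.015 (224, array([ 0.5151, -0.0227,  0.0186,  0.0058]), array([ 0.5208, -0.0142]))
wrist small 0.02 0.035 (444, array([ 0.5152, -0.0229,  0.013 ,  0.028 ]), array([ 0.5157, -0.0219]))
wrist small 0.035 0.045 None
wrist small 0.045 0.08 None
wrist big 0.005 0.015 (971, array([ 0.3766, -0.0907,  0.038 ,  0.0112]), array([ 0.3884, -0.0711]))
wrist big 0.02 0.035 (316, array([ 0.3806, -0.0891,  0.0251,  0.0279]), array([ 0.3941, -0.0756]))
wrist big 0.035 0.045 (217, array([ 0.3822, -0.0859,  0.0242,  0.0401]), array([ 0.3935, -0.0753]))
wrist big 0.045 0.08 (1722, array([ 0.3768, -0.0944,  0.0264,  0.0575]), array([ 0.3776, -0.089 ]))
wrist car 0.01 (8254, array([0.4641, 0.1535, 0.0805, 0.0134]), array([0.4663, 0
[... 2019 characters left out ...]
0.035 0.045 None
scene small 0.045 0.08 None
scene big 0.005 0.015 (114, array([ 0.3739, -0.0904,  0.0389,  0.0094]), array([ 0.3664, -0.0724]))
scene big 0.02 0.035 (41, array([ 0.3724, -0.0895,  0.0262,  0.0265]), array([ 0.3697, -0.0709]))
scene big 0.035 0.045 (33, array([ 0.3726, -0.0866,  0.0252,  0.0392]), array([ 0.3665, -0.0727]))
scene big 0.045 0.08 (130, array([ 0.3766, -0.091 ,  0.0273,  0.0542]), array([ 0.3732, -0.0859]))
scene car 0.01 (757, array([0.4625, 0.1628, 0.0812, 0.0122]), array([0.449, 0.184]))
scene car 0.03 (119, array([0.4612, 0.1644, 0.0325, 0.04  ]), array([0.4502, 0.1817]))
scene car 0.055 (156, array([0.4632, 0.1583, 0.0287, 0.0591]), array([0.4633, 0.1595]))
```

```bash
python3 - <<'E'
from h import *
W=np.load("sceneW.npy").reshape(-1,3); V=np.load("wristW.npy").reshape(-1,3);S=np.load("sideW.npy").reshape(-1,3)
def hm(A,x0,x1,y0,y1,s=.03):
    for y in np.arange(y1,y0,-s):
        print("%.2f"%y,[ (lambda q:int(1000*np.max(q)) if len(q) else None)(A[(A[:,0]>=x)&(A[:,0]<x+s)&(A[:,1]>=y-s)&(A[:,1]<y)][:,2]) for x in np.arange(x0,x1,s)])
print("scene");hm(W,.33,.66,.21,.45); print("side");hm(S,.33,.66,.21,.45);print("wrist");hm(V,.4,.7,-.2,.03)
R=np.array([[0,1,0],[0,0,-1],[-1,0,0]],float)
manip.move_ptp([.463,.150,.23],R)
p,Wc=cloud("wrist","pics/w1.png")
for z0,z1 in[(.008,.02),(.03,.05),(.055,.07)]: print("car",z0,circ(Wc,.463,.155,.12,z0,z1))
print(manip.current_time(),manip.current_force())
E
```

```text
scene
0.45 [1, 1, 1, 0, 3, 2, 1, 165, 205, 172, 107, 105]
0.42 [2, 1, 4, 2, 1, 2, 3, 126, 167, None, 104, 107]
0.39 [2, 3, 2, 2, 2, 1, 2, 1, 1, 0, 104, 106]
0.36 [2, 2, 1, 1, 1, 2, 2, 2, 1, 3, 105, 106]
0.33 [2, 2, 2, 1, 3, 2, 2, 3, 1, 1, 102, 107]
0.30 [2, 2, 2, 2, 2, 2, 3, 2, 1, 0, 103, 106]
0.27 [1, 1, 1, 11, 15, 2, 1, 3, 3, 1, 100, 148]
0.24 [2, 2, 14, 15, 17, 16, 16, 1, 1, 1, 104, 150]
0.21 [5, 14, 16, 58, 61, 42, 16, 3, 1, 11, 104, 107]
side
0.45 [1, 2, 0, 0, 2, 1, 2, 169, 204, 173, 103, 107]
0.42 [1, 1, 0, 1, 1, 1, 2, 140, 173, 170, 105, 106]
0.39 [2, 1, 2, 1, 1, 1, 0, 1, 2, 2, 103, 106]
0.36 [2, 2, 1, 1, 1, 1, 1, 1, 1, 2, 105, 106]
0.33 [1, 2, 2, 1, 2, 1, 2, 2, 2, 1, 107, 105]
0.30 [1, 2, 1, 3, 3, 1, 1, 1, 1, 1, 105, 105]
0.27 [1, 1, 1, 3, 2, 0, None, 1, 1, 2, 104, 123]
0.24 [1, 3, 14, 15, 15, None, 3, 1, 1, 1, 105, 150]
0.21 [2, 15, 15, 16, 59, None, 15, 1, 1, 7, 106, 134]
wrist
0.03 [1, 2, 308, 322, 328, 328, 322, 309, 122, 122]
0.00 [1, 2, 302, 307, 30, 1, 307, 302, 122, 122]
-0.03 [2, 1, 2, 29, 29, 2, 121, 122, 122, 122]
-0.06 [57, 1, 1, 1, 1, 1, 116, 123, 122, 122]
-0.09 [57, 2, 42, 42, 2, 1, 1, 120, None, None]
-0.12 [1, 2, 42, 42, 8, 2, 2, 1, 50, None]
-0.15 [1, 1, 1, 7, 1, 1, 2, 1, 51, 53]
-0.18 [2, 2, 2, 2, 1, 1, 1, 1, 1, 51]
car 0.008 (13232, array([0.464 , 0.1593, 0.0809, 0.0136]), array([0.464 , 0.1709]))
car 0.03 (634, array([0.4643, 0.1567, 0.0334, 0.0398]), array([0.4649, 0.1785]))
car 0.055 (2386, array([0.4643, 0.1567, 0.0272, 0.0614]), array([0.4639, 0.158 ]))
2.125 [ 0.45810463 -0.37210479 -0.58080588]
```

View pics/w1.png

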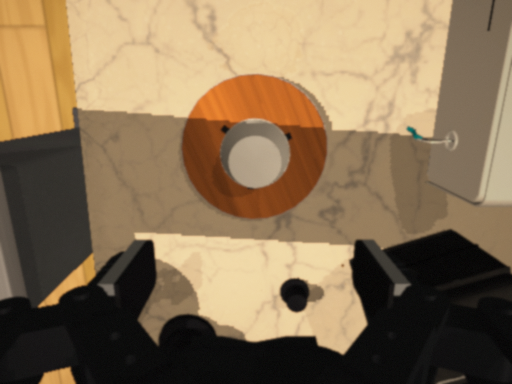

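The cup's foot is at pixel (255,160), world (0.464, 0.157). The counter beyond the carousel at (0.45, 0.32) is free. Lifting the cup next.

```bash
python3 - <<'E'
from h import *
manip.set_gripper(1.0)
manip.move_ptp([.464,.157,.10],manip.current_tcp_rot())
manip.move_l([.464,.157,.031],max_speed=.12)
f0=manip.current_force()
manip.set_gripper(0.0,effort=40)
print("grip",manip.current_grip_width(),manip.current_force()-f0)
manip.move_l([.464,.157,.041],max_speed=.05)
print("grip",manip.current_grip_width(),manip.current_force()-f0)
manip.move_l([.464,.157,.115],max_speed=.12)
print("grip",manip.current_grip_width(),manip.current_force()-f0,manip.current_time())
p,W=cloud("side","pics/s1.png")
p,W=cloud("wrist","pics/w2.png")
print(manip.current_time())
E
```

```text
grip 0.6995713727620492 [-4.15331578 -1.5340793  11.39262683]
grip 0.70289186141847 [-0.96890125 -0.75424746 -0.77463411]
grip 0.6963749984286601 [ 0.24235704 -0.75048467 -1.27267086] 5.1417
5.2417
```

View pics/s1.png

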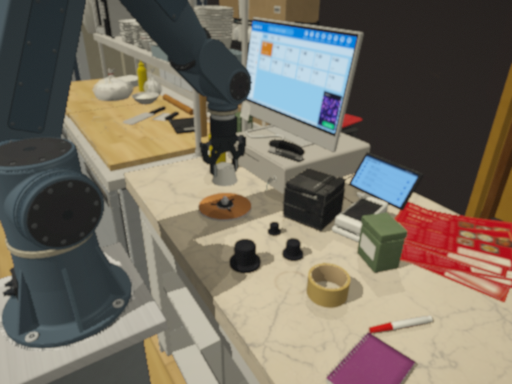

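View pics/w2.png

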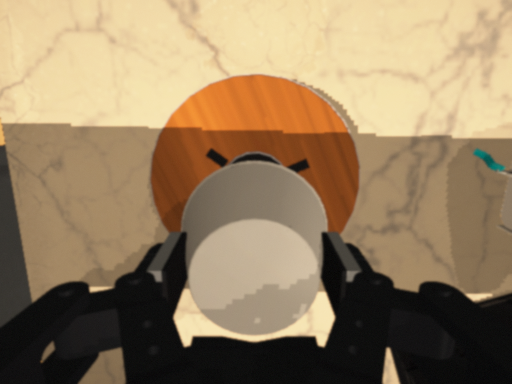

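The cup is held between the jaws (wrist picture, foot at (255,275)), and the stud is free. Placing it.

```bash
python3 - <<'E'
from h import *
manip.move_ptp([.45,.325,.115],manip.current_tcp_rot())
p,W=cloud("wrist"); print("foot",circ(W,.45,.325,.04,.11,.16))
manip.move_l([.45,.325,.025],max_speed=.12)
f0=manip.current_force(); z=.025
while z>.008:
    z-=.002; manip.move_l([.45,.325,z],max_speed=.04)
    f=manip.current_force()-f0
    if f[2]>2: break
print("z",z,f)
manip.set_gripper(1.0)
manip.move_l([.45,.325,.13],max_speed=.2)
R=manip.current_tcp_rot()
manip.move_ptp([.464,.157,.2],R)
p,W=cloud("wrist","pics/w3.png")
for z0,z1 in[(.008,.017),(.036,.05)]: print("stud/car",circ(W,.464,.159,.09,z0,z1))
print("cup",circ(W,.45,.325,.06,.035,.06))
print(manip.look_for("wrist","dip_cup"),manip.current_time())
E
```

```text
foot (22194, array([0.4501, 0.332 , 0.0394, 0.1429]), array([0.4497, 0.3338]))
z 0.016999999999999994 [-0.55526902 -0.37796934  4.23295443]
stud/car (17531, array([0.4637, 0.1591, 0.081 , 0.0136]), array([0.4643, 0.1676]))
stud/car (194, array([0.4639, 0.1596, 0.0077, 0.04  ]), array([0.4634, 0.1603]))
cup (219, array([0.4495, 0.3012, 0.0167, 0.0395]), array([0.4503, 0.2982]))
[{'at': [0.4502, 0.2973, 0.0162], 'confidence': 0.88}] 9.8583
```

View pics/w3.png

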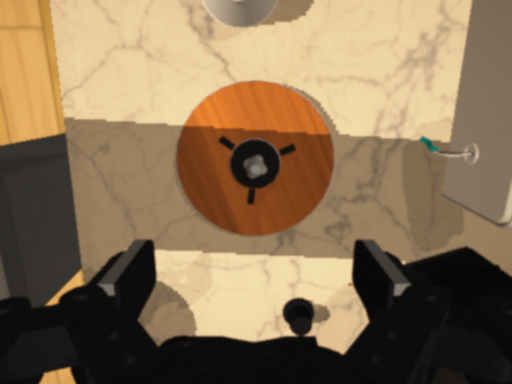

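The cup stands at the top of the picture, clear of the carousel. The stud shows at (256,166), world (0.4639, 0.1594). Now the middle cap.

```bash
python3 - <<'E'
from h import *
R=np.array([[0,1,0],[0,0,-1],[-1,0,0]],float)
manip.move_ptp([.4955,-.127,.2],R)
p,W=cloud("wrist","pics/w4.png")
a=circ(W,.4955,-.129,.04,.036,.046); b=circ(W,.4955,-.129,.045,.004,.014); print(a,b)
x,y=a[1][:2]
assert abs(x-.4955)<.006 and abs(y+.129)<.006
manip.move_l([x,y,.06],max_speed=.15)
manip.move_l([x,y,.0105],max_speed=.06)
print(manip.current_force())
manip.set_gripper(0.0,effort=90)
print("grip",manip.current_grip_width()*85,manip.current_force(),manip.current_ee_pos())
p,W=cloud("wrist","pics/w5.png")
for z in[(.004,.014),(.036,.047)]: print("held on counter",circ(W,x,y,.045,*z))
print(manip.current_time())
E
```

```text
(1103, array([ 0.4953, -0.1299,  0.0185,  0.0405]), array([ 0.4949, -0.1291])) (801, array([ 0.4953, -0.1299,  0.0272,  0.0077]), array([ 0.4949, -0.117 ]))
[ 0.64347645 -0.15031108 -0.73558124]
grip 33.27558026547244 [-1.89362722  0.09993305  5.08062495] [ 0.49539712 -0.12995342  0.01079124]
held on counter (2576, array([ 0.4952, -0.1258,  0.0263,  0.0076]), array([ 0.495 , -0.1121]))
held on counter (6987, array([ 0.4952, -0.1234,  0.0305,  0.0403]), array([ 0.495 , -0.1261]))
13.65
```

View pics/w4.png

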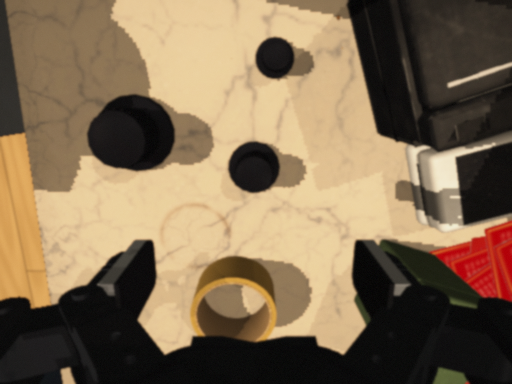

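View pics/w5.png

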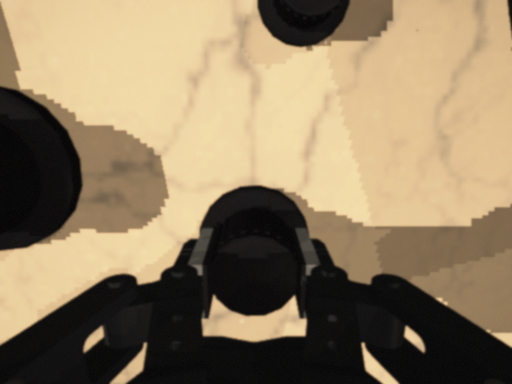

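The middle cap (flange 27 mm radius, 41 mm tall) is gripped by its crown, at pixels (255,270). Next I'll lift it, check it in hand, then lower it over the stud.

```bash
python3 - <<'E'
from h import *
e=manip.current_ee_pos(); R=manip.current_tcp_rot()
manip.move_l([e[0],e[1],.12],max_speed=.15)
print("grip",manip.current_grip_width(),manip.current_ee_pos())
p,W=cloud("wrist","pics/w6.png")
ez=manip.current_ee_pos()[2]
q=W.reshape(-1,3); 
m=(abs(q[:,0]-e[0])<.004)&(abs(q[:,2]-(ez-.0108+.008))<.004)&(abs(q[:,1]-e[1])<.05)
print("flange ymax rel TCP",q[m][:,1].max()-e[1], "z rel",np.median(q[m][:,2])-ez)
m=(abs(q[:,0]-e[0])<.012)&(abs(q[:,2]-(ez-.0108+.041))<.005)&(abs(q[:,1]-e[1])<.03)
print("top z rel",np.median(q[m][:,2])-ez,"y",q[m][:,1].min()-e[1],q[m][:,1].max()-e[1])
manip.move_ptp([.4639,.1594,.12],np.array([[0,1,0],[0,0,-1],[-1,0,0]],float))
manip.move_l([.4639,.1594,.058],max_speed=.1)
manip.dwell(.2)
print(manip.current_ee_pos(),manip.current_force(),manip.current_time())
p,W=cloud("wrist","pics/w7.png");p,W=cloud("side","pics/s7.png")
cv2.imwrite("pics/s7c.png",cv2.resize(p[100:260,150:320,::-1],None,fx=4,fy=3.5))
E
```

```text
grip 0.38876641402695 [ 0.49489911 -0.12976021  0.1192251 ]
flange ymax rel TCP 0.027235827494681397 z rel -0.0030573167167046306
top z rel 0.029762533416080927 y -0.017461302616144148 0.01897568214256666
[0.46426263 0.15945668 0.05856059] [ 0.38529891 -0.42398454 -0.84842744] 16.6667
```

View pics/w7.png

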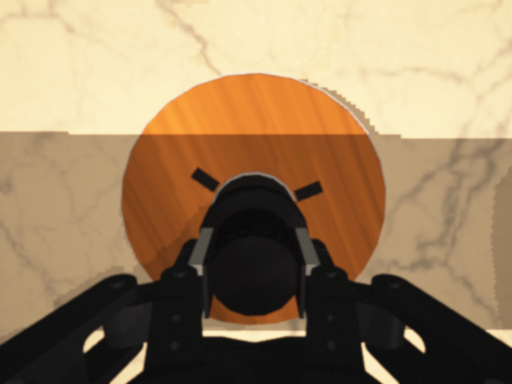

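View pics/s7c.png

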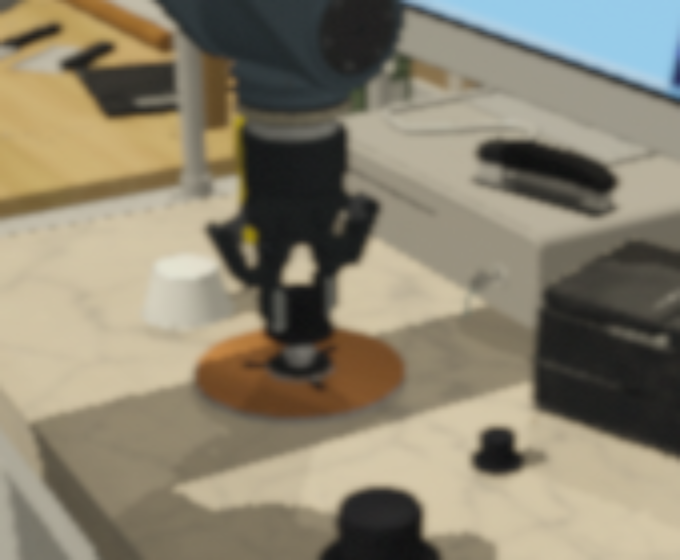

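The cap hangs directly above the stud (crop at about (298,350)), and the cup stands upside down on the counter. Lowering in steps while watching the force.

```bash
python3 - <<'E'
from h import *
f0=manip.current_force(); z=.058
while z>.0310:
    z-=.0015 if z>.040 else .001
    manip.move_l([.4639,.1594,z],max_speed=.04); manip.dwell(.05)
    f=manip.current_force()-f0; e=manip.current_ee_pos()
    print(round(z,4),np.round(e,4),np.round(f,1),round(manip.current_grip_width(),3))
    if f[2]>25 or np.hypot(f[0],f[1])>8: print("stop"); break
print(manip.current_time(), manip.current_ft_torque())
E
```

```text
0.0565 [0.4639 0.1594 0.0565] [-0.7  0.8  0.5] 0.392
0.055 [0.4639 0.1594 0.0549] [0.  0.9 0. ] 0.387
0.0535 [0.4639 0.1594 0.0535] [-0.7  0.4 -0.3] 0.389
0.052 [0.4639 0.1594 0.052 ] [-0.1  0.8  0.4] 0.39
0.0505 [0.4639 0.1594 0.0505] [-1.   1.4  0.2] 0.39
0.049 [0.4639 0.1594 0.0489] [-0.6  1.9  0.8] 0.393
0.0475 [0.4639 0.1594 0.0474] [-0.5  0.3  0.6] 0.386
0.046 [0.4639 0.1594 0.046 ] [-0.4  1.1  1.4] 0.388
0.0445 [0.4639 0.1594 0.0445] [-1.   0.4  0.5] 0.392
0.043 [0.4639 0.1594 0.043 ] [0.  0.6 0.3] 0.39
0.0415 [0.4642 0.1595 0.0418] [-1.4  1.2  5.9] 0.392
0.04 [0.4642 0.1595 0.0403] [-0.2  1.2  6.1] 0.39
0.039 [0.464  0.1594 0.039 ] [-0.2  1.   2.7] 0.394
0.038 [0.4638 0.1594 0.0378] [ 1.3  1.4 -1.2] 0.39
0.037 [0.4638 0.1593 0.0368] [ 0.4  1.5 -2.3] 0.39
0.036 [0.4637 0.1593 0.0358] [ 0.4  1.8 -4.4] 0.389
0.035 [0.4636 0.1593 0.0347] [ 2.1  2.4 -7.3] 0.391
0.034 [0.4637 0.1594 0.0337] [  2.3   1.7 -11.4] 0.391
0.033 [0.4637 0.1593 0.0328] [  1.1   2.1 -11.5] 0.388
0.032 [0.464  0.1594 0.0322] [ 0.7  0.4 -4.1] 0.389
0.031 [0.4641 0.1594 0.0312] [-0.8  1.   1.3] 0.393
23.0667 [ 0.02057512 -0.0541121   0.03182244]
```

It clicked: force peaked at 6 N, was pulled in to -11.5 N, then rose to about 0. Now pressing on the washer.

```bash
python3 - <<'E'
from h import *
f0=np.array([.39,-.42,-.85]); z=.031
while z>.0284:
    z-=.0005
    manip.move_l([.4639,.1594,z],max_speed=.02); manip.dwell(.3)
    f=np.mean([manip.current_force() for _ in range(3)],0)-f0; e=manip.current_ee_pos()
    print(round(z,4),np.round(e,4),np.round(f,1),round(manip.current_grip_width(),3))
    if f[2]>10.5: print("stop"); break
p,W=cloud("wrist","pics/w8.png")
q=W.reshape(-1,3); m=(abs(q[:,0]-.464)<.01)&(abs(q[:,1]-.1594)<.012)&(q[:,2]>.05)&(q[:,2]<.07)
print("top z",np.median(q[m][:,2]))
m=(abs(q[:,0]-.464)<.005)&(q[:,1]>.179)&(q[:,1]<.185)
print("flange z",np.median(q[m][:,2]))
m=(abs(q[:,0]-.464)<.04)&(q[:,1]>.20)&(q[:,1]<.22)
print("deck z",np.median(q[m][:,2]))
print(manip.current_time(),manip.current_ft_torque())
p,W=cloud("side","pics/s8.png")
cv2.imwrite("pics/s8c.png",cv2.resize(p[100:260,150:320,::-1],None,fx=4,fy=3.5))
print("cup",circ(W,.45,.325,.05,.04,.06))
E
```

```text
0.0305 [0.464  0.1594 0.0306] [0.  0.8 1.9] 0.387
0.03 [0.464  0.1594 0.03  ] [0.9 0.7 3.5] 0.389
0.0295 [0.464  0.1594 0.0296] [1.1 0.4 4.3] 0.391
0.029 [0.464  0.1594 0.0291] [0.9 1.3 6.9] 0.393
0.0285 [0.464  0.1594 0.0287] [ 0.2 -0.1  9. ] 0.393
0.028 [0.4641 0.1594 0.0283] [-0.5  0.7 10. ] 0.386
top z 0.058141861246637325
flange z 0.0251097950105306
deck z 0.013571739501281394
26.4167 [-0.03087188 -0.00460475 -0.02118405]
cup (101, array([0.4493, 0.3227, 0.0291, 0.0458]), array([0.4435, 0.3186]))
```

View pics/s8c.png

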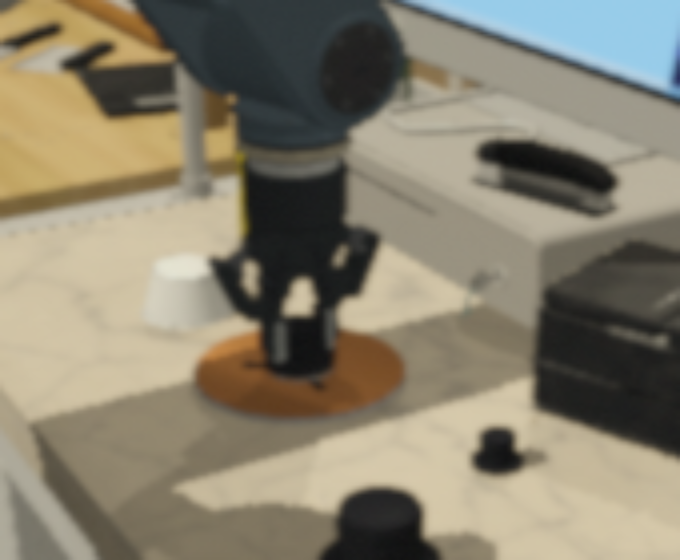

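View pics/w8.png

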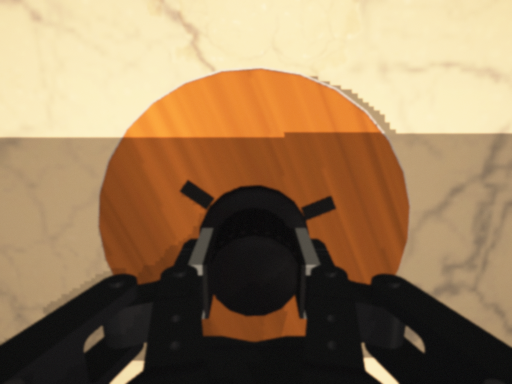

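Flange-to-deck depth puts the underside 3.5 mm above the deck, and 10 N on a 4 N/mm washer gives the same figure. Before handing in, I'll check that the push is steady.

```bash
python3 - <<'E'
from h import *
manip.dwell(.5)
print([round(float(manip.current_force()[2]+.85),1) for _ in range(4)],manip.current_ee_pos(),manip.current_grip_width(),manip.current_time())
manip.sign_off()
E
```

```text
[9.3, 9.3, 9.3, 9.3] [0.46406436 0.15945678 0.02827553] 0.3905400177890707 26.9667
the job is handed in; nothing more can be done
```

The job is done and handed in at about 27 s, with the arm still holding the cap pressed down on the stud.

- **Cup:** I lifted it off the stud and stood it upside down at about (0.45, 0.325), roughly 45 mm clear of the carousel's edge. The last side picture shows it still standing there.
- **Cap:** I took the middle-sized one (flange 27 mm in radius, 41 mm tall) and pushed it straight down over the stud. The push force rose to 6 N, swung to an 11.5 N pull as the catches drew it in, then went back to zero: the click. The 6 N is slightly below the 7 to 12 N given, but I only read the force every 1 to 1.5 mm, so the true peak may have been missed.
- **Press:** The push held steady at 9.3 N before hand-in. That is about 2.3 mm of washer squeeze, or an underside about 3.7 mm above the deck. The depth picture gave 3.5 mm. Both are inside the 3 to 5 mm asked.
- **Disagreements:** The networks' carousel positions differed by 5 cm between cameras, so I used depth measurements instead; those agreed within a few millimetres.
- **Bystanders:** I never touched the tape roll or the tin, but did not measure them again at the end.

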